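# Lay out the clock train in order of size

### The job

The four train wheels of this clock movement lie about the bench. Lay them out in the row of white parts trays in order of size, one wheel flat in the middle of each tray with its arbor upright: the largest in the tray next to the movement frame, then smaller and smaller, the smallest in the tray farthest from it. Set each wheel down gently, without dropping it, and leave the eye loupe standing where it is.

Things in the scene. Friction and masses are not known exactly. Their poses are not given: they have to be found in the camera images.
- great_wheel_grip (a point): The largest of four brass clock wheels: 66 mm in diameter, 4 mm thick, spoked, fine teeth, lying flat on the bench, steel arbor upright in its middle, 52 mm tall in all. Above its underside: collar 13 mm wide to 8 mm, arbor 8 mm wide to 24, pinion 12 mm wide from 24 to 42 (grip here), thin tip to 52. The point: middle of the pinion, on the axis, 33 mm above the underside; z up. 70 to 125 g.
- centre_wheel_grip (a point): The second largest of four brass clock wheels: 54 mm in diameter, 4 mm thick, spoked, fine teeth, lying flat on the bench, steel arbor upright in its middle, 52 mm tall in all. Above its underside: collar 13 mm wide to 8 mm, arbor 8 mm wide to 24, pinion 12 mm wide from 24 to 42 (grip here), thin tip to 52. The point: middle of the pinion, on the axis, 33 mm above the underside; z up. 55 to 100 g.
- third_wheel_grip (a point): The third largest of four brass clock wheels: 42 mm in diameter, 4 mm thick, spoked, fine teeth, lying flat on the bench, steel arbor upright in its middle, 52 mm tall in all. Above its underside: collar 13 mm wide to 8 mm, arbor 8 mm wide to 24, pinion 12 mm wide from 24 to 42 (grip here), thin tip to 52. The point: middle of the pinion, on the axis, 33 mm above the underside; z up. 43 to 76 g.
- escape_wheel_grip (a point): The smallest of four brass clock wheels: 30 mm in diameter, 4 mm thick, spoked, 15 raked teeth, lying flat on the bench, steel arbor upright in its middle, 52 mm tall in all. Above its underside: collar 13 mm wide to 8 mm, arbor 8 mm wide to 24, pinion 12 mm wide from 24 to 42 (grip here), thin tip to 52. The point: middle of the pinion, on the axis, 33 mm above the underside; z up. 33 to 59 g.
- tray_a: One of four identical round white parts trays, fixed in a straight row about 108 mm apart (each up to 8 mm off) on a thin grey-green mat; names say nothing of their order in the row, which changes. 100 mm outer diameter, floor 3 mm thick and 90 mm wide inside, rim 7 mm high. Origin: centre of its underside, which lies 2 mm above the bench; z up.
- tray_b: One of four identical round white parts trays, fixed in a straight row about 108 mm apart (each up to 8 mm off) on a thin grey-green mat; names say nothing of their order in the row, which changes. 100 mm outer diameter, floor 3 mm thick and 90 mm wide inside, rim 7 mm high. Origin: centre of its underside, which lies 2 mm above the bench; z up.
- tray_c: One of four identical round white parts trays, fixed in a straight row about 108 mm apart (each up to 8 mm off) on a thin grey-green mat; names say nothing of their order in the row, which changes. 100 mm outer diameter, floor 3 mm thick and 90 mm wide inside, rim 7 mm high. Origin: centre of its underside, which lies 2 mm above the bench; z up.
- tray_d: One of four identical round white parts trays, fixed in a straight row about 108 mm apart (each up to 8 mm off) on a thin grey-green mat; names say nothing of their order in the row, which changes. 100 mm outer diameter, floor 3 mm thick and 90 mm wide inside, rim 7 mm high. Origin: centre of its underside, which lies 2 mm above the bench; z up.
- movement: The movement frame the wheels came from, fixed at either end of the row, about 128 mm from the centre of the nearest tray: a round silvery plate 110 mm in diameter on a white holder, with four upright steel pillars and a brass barrel, 72 mm tall in all. Origin: centre of its underside. At the row's other end is a square grey screw box, 90 mm wide, 22 mm tall.
- loupe: A black eye loupe standing loose on the bench among the wheels, a cone 35 mm in diameter at the foot, 27 mm at the top, 33 mm tall, 30 g. Not to be moved. Origin: centre of its underside; z up.
Mind the look-alikes: they are no part of the job. Leave any purple or red look-alike of the part that bears third_wheel_grip alone.

How it is judged (in metres and radians):
At the end, for the whole second after the job is handed in: Each wheel lies flat (within 0.1 rad) and at rest on a tray floor, its axis within 12 mm of the tray centre: by size, the 66 mm wheel in the tray nearest the movement frame, then 54, 42, and the 30 mm wheel farthest (axis 70-182, 182-290, 290-398, 398-520 mm from the frame centre) (((horizontal distance between great_wheel_grip and tray_a below 0.012 m and z of great_wheel_grip in the frame of tray_a between 0.033 and 0.039 m) or (horizontal distance between great_wheel_grip and tray_b below 0.012 m and z of great_wheel_grip in the frame of tray_b between 0.033 and 0.039 m) or (horizontal distance between great_wheel_grip and tray_c below 0.012 m and z of great_wheel_grip in the frame of tray_c between 0.033 and 0.039 m) or (horizontal distance between great_wheel_grip and tray_d below 0.012 m and z of great_wheel_grip in the frame of tray_d between 0.033 and 0.039 m)) and horizontal distance between great_wheel_grip and movement between 0.07 and 0.182 m and angle between each of great_wheel_grip, centre_wheel_grip, third_wheel_grip, escape_wheel_grip's own z axis and vertical below 0.1 rad and linear speed of each of great_wheel, centre_wheel, third_wheel, escape_wheel below 0.02 m/s and ((horizontal distance between centre_wheel_grip and tray_a below 0.012 m and z of centre_wheel_grip in the frame of tray_a between 0.033 and 0.039 m) or (horizontal distance between centre_wheel_grip and tray_b below 0.012 m and z of centre_wheel_grip in the frame of tray_b between 0.033 and 0.039 m) or (horizontal distance between centre_wheel_grip and tray_c below 0.012 m and z of centre_wheel_grip in the frame of tray_c between 0.033 and 0.039 m) or (horizontal distance between centre_wheel_grip and tray_d below 0.012 m and z of centre_wheel_grip in the frame of tray_d between 0.033 and 0.039 m)) and horizontal distance between centre_wheel_grip and movement between 0.182 and 0.29 m and ((horizontal distance between third_wheel_grip and tray_a below 0.012 m and z of third_wheel_grip in the frame of tray_a between 0.033 and 0.039 m) or (horizontal distance between third_wheel_grip and tray_b below 0.012 m and z of third_wheel_grip in the frame of tray_b between 0.033 and 0.039 m) or (horizontal distance between third_wheel_grip and tray_c below 0.012 m and z of third_wheel_grip in the frame of tray_c between 0.033 and 0.039 m) or (horizontal distance between third_wheel_grip and tray_d below 0.012 m and z of third_wheel_grip in the frame of tray_d between 0.033 and 0.039 m)) and horizontal distance between third_wheel_grip and movement between 0.29 and 0.398 m and ((horizontal distance between escape_wheel_grip and tray_a below 0.012 m and z of escape_wheel_grip in the frame of tray_a between 0.033 and 0.039 m) or (horizontal distance between escape_wheel_grip and tray_b below 0.012 m and z of escape_wheel_grip in the frame of tray_b between 0.033 and 0.039 m) or (horizontal distance between escape_wheel_grip and tray_c below 0.012 m and z of escape_wheel_grip in the frame of tray_c between 0.033 and 0.039 m) or (horizontal distance between escape_wheel_grip and tray_d below 0.012 m and z of escape_wheel_grip in the frame of tray_d between 0.033 and 0.039 m)) and horizontal distance between escape_wheel_grip and movement between 0.398 and 0.52 m); the robot touches nothing.
It fails at once if A wheel is dropped or slammed down: it moves faster than 0.6 m/s while within about 2 cm of the bench (pinion middle below 58 mm) ((height (world z) of great_wheel_grip below 0.058 m and linear speed of great_wheel above 0.6 m/s) or (height (world z) of centre_wheel_grip below 0.058 m and linear speed of centre_wheel above 0.6 m/s) or (height (world z) of third_wheel_grip below 0.058 m and linear speed of third_wheel above 0.6 m/s) or (height (world z) of escape_wheel_grip below 0.058 m and linear speed of escape_wheel above 0.6 m/s)).
It fails at once if The loupe is pushed more than 15 mm or knocked over (distance of loupe from where it was at the start of the episode above 0.015 m or angle between loupe's own z axis and vertical above 0.4 rad).
It also fails if it takes over 102 s, if anything falls off the work surface, if the arm or the gripper's body presses on something with over 40 N, if the wrist force passes 120 N, or if a joint passes its speed limit or range.

### The arm

A 7-joint arm with a two-finger parallel gripper is mounted at the origin on the work surface. World frame = base frame: x ahead of the robot, y to its left, z up, the work surface at z = 0. Lengths are in m, angles in degrees, forces in N, time in s.
With the tool pointing down it reaches from about 0.425 to 0.875 m from the base axis. Payload 4.7 kg.
Tool frame: the origin (TCP) lies on the centre line of the jaws, within the pads' length; the fingertips stand 19 mm ahead of it and the grasp point (between the pads) is the TCP; z points along the fingers, y is the line along which they close (so a half turn about z gives the same grasp; the last joint's range is limited). The gripper opens to 87 mm and grips with 3 to 60 N. Pads are 19 mm wide; open, the fingers measure 117 mm over their backs; the gripper's body (75 mm by 190 mm) begins 51 mm behind the grasp point.
Start: joints at [66.641, 18.392, -4.016, 83.108, 1.295, 78.541, -3.26], TCP at [0.266, -0.593, 0.203] pointing down, gripper open.
Joint ranges: [-163.93, 163.93], [-17.29, 119.83], [-79.2, 71.16], [3.27, 140.29], [-89.18, 269.18], [5.43, 117.66], [-154.24, 154.24]. Speed limits (degrees/s): [147.25, 147.25, 180, 180, 180, 180, 180].

### API

Orientations are given as [roll, pitch, yaw] about the fixed x, y, z axes, in that order (R = Rz(yaw) Ry(pitch) Rx(roll)).
In Python, from cell import env, imaging gives the robot as it stands.
- The arm moves only by the shell command python3 -m crank 'ROWS' [OPENING] [FORCE]. ROWS is JSON, a list of rows, each an object of numbers: "x", "y", "z": the shift along the tool's x, y, z in m; "turn": the turn about the tool's z in rad. In form: [{"x": .., "y": .., "z": .., "turn": ..}, ...]. A call has 1 to 12 rows; each row is the pose to reach, as a shift and turn from the pose commanded when the call began, along the tool's axes at that moment; what a row does not reach only later rows make up. A row lasts 1/8 s, in which the tool goes at most 62.5 mm and 10.7 degrees, less where a joint would pass 70% of its speed; a pose out of reach is approached as far as the arm can. A call with a gripper value outside its range is refused whole. OPENING is the finger opening in m, from 0 to 0.087, set as the call begins (- or left out, the last holds). The fingers move at their own pace and stop on an object; FORCE is the grip in N (left out, the last holds). Time passes only in rows, so rows that repeat a pose let the fingers close. It gives the time, the measured TCP pose, the force, the opening and the grip force at its end, in the units of the state.
- env.get_obs(): the state, without advancing time (a new reading comes with each control period).
- imaging.read_camera(name): name is "scene" or "side" or "wrist"; returns the picture (420x560x3 uint8, red, green, blue); there is no depth.
- imaging.get_calibration(name): a dict with "camera_matrix" (3x3 intrinsics, pixels), "position" and "attitude" of the camera in the world. Camera axes: x right, y up, looking along -z (the intrinsics and any distortion apply to the point x, -y, -z); pixel columns grow to the right and rows downward; lengths in m; the calibration is good to about 2 mm. A picture is of the moment at which its call begins: read the wrist's pose just before it. get_calibration takes no time and is no camera call; for the wrist camera it gives the pose at the moment of the call.
- env.sign_off(): hands the job in; it is judged then, once.
The state is a dict: "time_s": time; "qpos": joint angles; "joint_velocities": joint speeds; "effort": joint torques, N m; "tool_pos": TCP position; "tool_rot": TCP orientation; "force": force on the tool from outside, world axes, zero at the start; "wrist_torque": the same for the moment, N m; "grip_width": finger opening in m; "grasp_force": force on a finger pad.
Only numpy, scipy, OpenCV 4.12 (cv2) and the standard library are available. Lean on these libraries where they do the work, as an engineer would, in place of code of your own. Each camera call takes 0.05 s, during which the arm holds its last target. There are 200 camera calls.

## Working session

There is one attempt and no reset: what is moved stays moved. The work goes in short steps, Python scripts to look and compute and a shell command to move; the robot and the scene stay as the last step left them, time stands still between calls to the robot, and variables do not carry over. Pictures are saved under pics/ and viewed, at most 14 in all, crops included, and the job is handed in when it is done.

```bash
mkdir -p pics
python3 - <<'E'
from cell import env, imaging
import cv2
print(env.get_obs())
for n in("scene","side"):
    im=imaging.read_camera(n); cv2.imwrite(f"pics/{n}0.png",im[:,:,::-1]); print(n,imaging.get_calibration(n))
print(imaging.get_calibration("wrist"))
E
```

```text
{'time_s': 0.0, 'qpos': array([66.64067665, 18.43703684, -4.01590154, 83.17299961,  1.29594709,
       78.53957525, -3.26104391]), 'joint_velocities': array([-0.03009592,  0.01650284,  0.0946676 , -0.01102279, -0.07285587,
       -0.03288917, -0.01344281]), 'effort': array([-4.88238254e-05, -4.91290891e+01, -4.04072385e-01, -3.12536001e+01,
       -6.38788892e-02,  4.36902547e-02,  1.64138864e-04]), 'tool_pos': array([ 0.26582909, -0.59253645,  0.20170118]), 'tool_rot': array([-1.79895681e+02,  6.43464657e-03,  2.41685329e+01]), 'force': array([-0.20726423, -0.31584691,  0.42329225]), 'wrist_torque': array([-0.01282613, -0.01760537,  0.03201906]), 'grasp_force': 0.0, 'grip_width': 0.0870018418896289}
scene {'camera_matrix': array([[433.20879081,   0.        , 280.20728128],
       [  0.        , 433.20879081, 211.78789877],
       [  0.        ,   0.        ,   1.        ]]), 'position': array([1.29331819, 0.15688848, 0.61224377]), 'attitude': array([ 54.84354592,  -1.00075585, 100.98678873])}
side {'camera_matrix': array([[449.3276608 ,   0.        , 272.54131414],
       [  0.        , 449.3276608 , 208.34511632],
       [  0.        ,   0.        ,   1.        ]]), 'position': array([0.19815759, 0.76868699, 0.53110661]), 'attitude': array([  58.65020594,   -0.43190259, -158.14332665])}
{'camera_matrix': array([[333.02690709,   0.        , 280.34967031],
       [  0.        , 333.02690709, 211.03996804],
       [  0.        ,   0.        ,   1.        ]]), 'position': array([ 0.34129005, -0.55896561,  0.38418728]), 'attitude': array([-17.20485939,   0.07713037, -65.81744847])}
```

View pics/scene0.png

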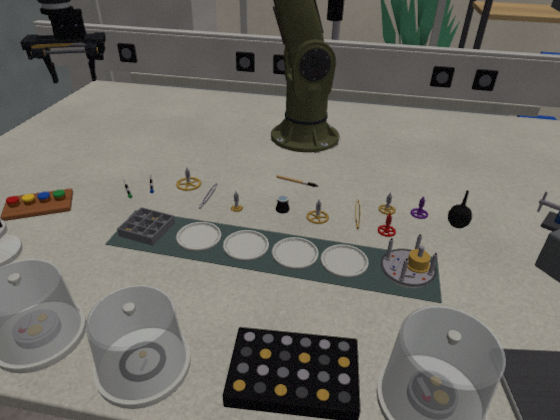

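View pics/side0.png

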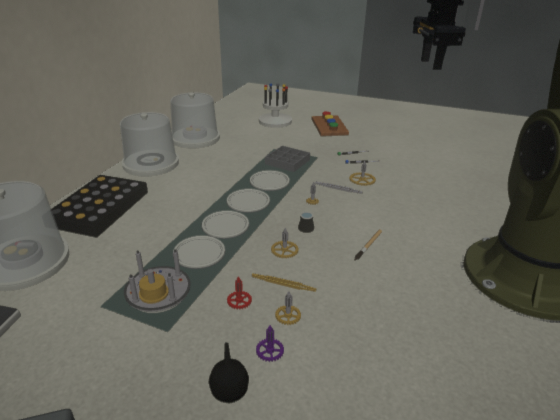

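Scene view: the brass wheels are at (188,183), (236,207), (318,216) and (387,209). The red (387,230) and purple (420,213) wheels are look-alikes, the loupe is at (283,204), and the movement at (408,265) is on the +y end. Side view: the same wheels are at (362,178), (313,200), (285,248) and (288,314), and the movement is at (155,288). Next I'll measure wheel sizes and positions in both views.

```bash
cat > h.py <<'E'
import numpy as np, cv2
from scipy.spatial.transform import Rotation as Ro
from cell import env, imaging
def cast(uv,cal,z):
    K=cal["camera_matrix"]; uv=np.atleast_2d(uv).astype(float)
    d=np.c_[(uv[:,0]-K[0,2])/K[0,0],-(uv[:,1]-K[1,2])/K[1,1],-np.ones(len(uv))]
    d=d@Ro.from_euler('xyz',cal["attitude"],degrees=True).as_matrix().T
    p=np.array(cal["position"]); return (p+d*((z-p[2])/d[:,2])[:,None])[:,:2]
def proj(P,cal):
    K=cal["camera_matrix"]; c=(np.array(P)-cal["position"])@Ro.from_euler('xyz',cal["attitude"],degrees=True).as_matrix()
    return K[0,2]-K[0,0]*c[0]/c[2], K[1,2]+K[1,1]*c[1]/c[2]
def circ(mask,box,cal,z):
    x0,y0,x1,y1=box; v,u=np.nonzero(mask[y0:y1,x0:x1]); uv=np.c_[u+x0,v+y0]
    (c,r)=cv2.minEnclosingCircle(cast(uv,cal,z).astype(np.float32)); return np.round(c,4),round(2*r,4)
def masks(im):
    h=cv2.cvtColor(im,cv2.COLOR_RGB2HSV)
    return cv2.inRange(h,(14,90,60),(32,255,255)), cv2.inRange(h,(0,0,185),(179,45,255)), h
E
python3 - <<'E'
from h import *
W={"scene":[(188,184),(236,208),(318,217),(387,210)],"side":[(362,179),(313,201),(285,250),(288,315)]}
T={"scene":[(199,236),(246,244),(295,252),(344,260)],"side":[(270,180),(248,200),(225,224),(200,251)]}
L={"scene":[(283,205)],"side":[(306,224)]}
M={"scene":(408,266),"side":(157,290)}
for n in W:
    im=cv2.imread(f"pics/{n}0.png")[:,:,::-1].copy(); cal=imaging.get_calibration(n); b,w,h=masks(im)
    for k,(u,v) in enumerate(W[n]):
        print(n,"wheel",k,*circ(b,(u-17,v-10,u+18,v+12),cal,.003))
    cs,_=cv2.findContours(w,cv2.RETR_EXTERNAL,cv2.CHAIN_APPROX_NONE)
    for u,v in T[n]:
        for c in cs:
            if cv2.contourArea(c)>300 and cv2.pointPolygonTest(c,(u,v),False)>=0:
                P=cast(c[:,0],cal,.009).astype(np.float32); q,r=cv2.minEnclosingCircle(P); print(n,"tray",np.round(q,4),round(2*r,4))
    dk=cv2.inRange(h,(0,0,0),(179,255,70)); u,v=L[n][0]
    vv,uu=np.nonzero(dk[v-14:v+14,u-14:u+14]); j=vv.argmax(); print("loupe centre approx",cast((u,v),cal,.015), "movement",cast(M[n],cal,.012))
E
```

```text
scene wheel 0 [ 0.3645 -0.2625] 0.0688
scene wheel 1 [ 0.4481 -0.1071] 0.0293
scene wheel 2 [0.4417 0.0938] 0.0558
scene wheel 3 [0.374  0.2598] 0.0438
loupe centre approx [[0.42891302 0.00666946]] movement [[0.58829128 0.29880084]]
side wheel 0 [ 0.3617 -0.2609] 0.0675
side wheel 1 [ 0.4455 -0.1053] 0.0286
side wheel 2 [0.4393 0.0958] 0.0553
side wheel 3 [0.371  0.2612] 0.0431
loupe centre approx [[0.42193462 0.01246604]] movement [[0.59410175 0.30041921]]
```

```bash
python3 -c "
import cv2
a=cv2.imread('pics/scene0.png')[160:285,110:445]
cv2.imwrite('pics/crop1.png',cv2.resize(a,(800,298),interpolation=3))"
```

```text
(no output)
```

View pics/crop1.png

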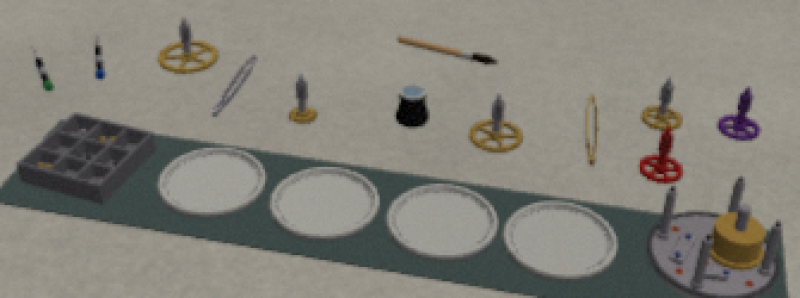

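The crop confirms the sizes: great (188,183) at 68 mm, centre (318,216) at 55 mm, third (387,209) at 43 mm, and escape (236,207) at 29 mm. All four are brass. The third wheel is the brass one; the purple and red wheels stay put. My tray mask found nothing, so I'll redo it.

```bash
python3 - <<'E'
from h import *
T={"scene":[(199,236),(246,244),(295,252),(344,260)],"side":[(270,180),(248,200),(225,224),(200,251)]}
R={"scene":[(387,231),(420,214)],"side":[(239,299),(270,349)]}
for n in T:
    im=cv2.imread(f"pics/{n}0.png")[:,:,::-1].copy(); cal=imaging.get_calibration(n); h=masks(im)[2]
    print(n,[im[v,u].tolist() for u,v in T[n]],np.round(cast(R[n],cal,.003),3).tolist())
    for u,v in T[n]:
        t=0.72*h[v,u,2]; w=((h[:,:,2]>t)&(h[:,:,1]<70)).astype(np.uint8)
        k,l=cv2.connectedComponents(w); vv,uu=np.nonzero(l==l[v,u]); P=cast(np.c_[uu,vv],cal,.009).astype(np.float32)
        q,r=cv2.minEnclosingCircle(P); print(n,"tray",np.round(q,4),round(2*r,4))
E
python3 -m crank '[{"turn":0.14},{"turn":0.28},{"turn":0.42}]' 0.05 30
```

```text
scene [[161, 159, 151], [158, 156, 150], [159, 157, 151], [157, 153, 149]] [[0.465, 0.259], [0.378, 0.339]]
scene tray [ 0.577  -0.1575] 0.102
scene tray [ 0.5853 -0.0465] 0.1015
scene tray [0.588  0.0629] 0.1004
scene tray [0.5907 0.1693] 0.1009
side [[131, 131, 123], [131, 132, 123], [131, 131, 123], [131, 132, 123]] [[0.46, 0.259], [0.371, 0.339]]
side tray [0.5769 0.008 ] 0.4305
side tray [0.5892 0.0635] 0.3191
side tray [0.5769 0.008 ] 0.4305
side tray [0.5892 0.0635] 0.3191invalid input
```

```bash
python3 -m crank '[{"x":0,"y":0,"z":0,"turn":0.14},{"x":0,"y":0,"z":0,"turn":0.28},{"x":0,"y":0,"z":0,"turn":0.42}]' 0.05 30
```

```text
time_s: 0.48
tool_pos: [0.266, -0.5927, 0.2021]
tool_rot: [-179.9, 0.0, -0.2]
force: [-0.2, 0.4, 0.5]
grip_width: 0.0647
grasp_force: 0.0
```

```bash
python3 -m crank '[{"x":0.05,"y":-0.17,"z":0,"turn":0},{"x":0.05,"y":-0.17,"z":0,"turn":0},{"x":0.05,"y":-0.17,"z":0,"turn":0},{"x":0.097,"y":-0.331,"z":0.05,"turn":0},{"x":0.097,"y":-0.331,"z":0.05,"turn":0},{"x":0.097,"y":-0.331,"z":0.05,"turn":0},{"x":0.097,"y":-0.331,"z":0.08,"turn":0},{"x":0.097,"y":-0.331,"z":0.08,"turn":0},{"x":0.097,"y":-0.331,"z":0.08,"turn":0}]' 0.05 30
cat > look.py <<'E'
import sys
from h import *
name,x,y=sys.argv[1],float(sys.argv[2]),float(sys.argv[3])
o=env.get_obs(); cal=imaging.get_calibration("wrist"); im=imaging.read_camera("wrist"); cv2.imwrite(f"pics/{name}.png",im[:,:,::-1])
b=masks(im)[0]; u,v=proj([x,y,.003],cal); s=int(333*.045/(cal["position"][2])); print(o["tool_pos"],o["tool_rot"],(int(u),int(v)))
bx=(max(int(u)-s,0),max(int(v)-s,0),int(u)+s,int(v)+s); print(circ(b,bx,cal,.003))
E
python3 look.py w1 .363 -.262
```

```text
time_s: 1.6
tool_pos: [0.3626, -0.2627, 0.1235]
tool_rot: [180.0, -0.0, 0.0]
force: [0.4, 0.1, 0.1]
grip_width: 0.0502
grasp_force: 0.0
[ 0.36260137 -0.26265746  0.12346895] [ 1.79978466e+02 -3.10597693e-02  3.49586633e-02] (279, 199)
(array([ 0.3636, -0.2607]), 0.0666)
```

View pics/w1.png

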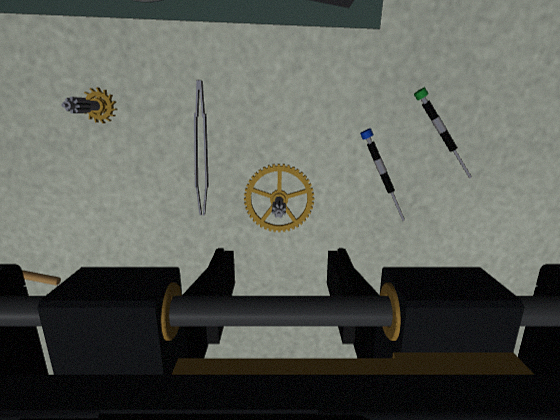

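The wrist view shows the great wheel at (279,198), 66.6 mm across and lined up with the jaws; the tweezers and screwdrivers are clear of the descent. Going down.

```bash
python3 -m crank '[{"x":0.0005,"y":-0.001,"z":0.045,"turn":0},{"x":0.0005,"y":-0.001,"z":0.08,"turn":0},{"x":0.0005,"y":-0.001,"z":0.09,"turn":0},{"x":0.0005,"y":-0.001,"z":0.09,"turn":0}]' 0.05 30
python3 -m crank '[{"x":0,"y":0,"z":0,"turn":0},{"x":0,"y":0,"z":0,"turn":0},{"x":0,"y":0,"z":0,"turn":0},{"x":0,"y":0,"z":0,"turn":0},{"x":0,"y":0,"z":0,"turn":0},{"x":0,"y":0,"z":-0.005,"turn":0},{"x":0,"y":0,"z":-0.02,"turn":0}]' 0 30
```

```text
time_s: 2.15
tool_pos: [0.3633, -0.2615, 0.0334]
tool_rot: [180.0, -0.0, 0.1]
force: [0.5, -0.0, -1.2]
grip_width: 0.0499
grasp_force: 0.0
time_s: 3.02
tool_pos: [0.3625, -0.2605, 0.0529]
tool_rot: [-179.9, 0.1, 0.1]
force: [0.1, -0.9, 0.4]
grip_width: 0.0008
grasp_force: 0.0
```

Run:
```python
from h import *
for n in("scene","side"):
    im=imaging.read_camera(n)[:,:,::-1]; u,v=(int(t) for t in proj([.363,-.262,.05],imaging.get_calibration(n)))
    c=im[max(v-60,0):v+60,max(u-70,0):u+70]; cv2.imwrite(f"pics/{n}1.png",c)
a,b=[cv2.resize(cv2.imread(f"pics/{n}1.png"),(400,343),interpolation=3) for n in("scene","side")]
cv2.imwrite("pics/c2.png",np.hstack([a,b]))
```

```text
(no output)
```

View pics/c2.png

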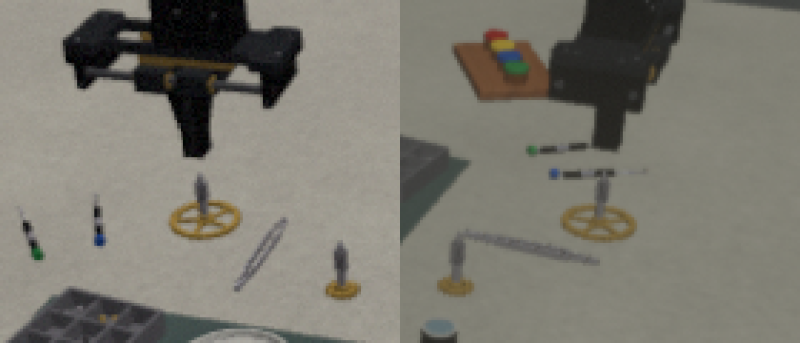

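Both crops show the closed fingertips at about (197,155) left and (607,150) right, clearly above and away from an untouched wheel. I'll triangulate the tips against the reported TCP.

Run:
```python
from h import *
from scipy.optimize import least_squares
pts={"scene":[(197,156),(202,178)],"side":[(207,150),(202,180)]}  # fingertip, wheel tip in crops
uv={}
for n in pts:
    cal=imaging.get_calibration(n); u,v=(int(t) for t in proj([.363,-.262,.05],cal)); 
    uv[n]=[(max(u-70,0)+a/2.857,max(v-60,0)+b/2.858) for a,b in pts[n]]
print(uv)
for k in range(2):
    r=least_squares(lambda P:np.concatenate([np.array(proj(P,imaging.get_calibration(n)))-uv[n][k] for n in pts]),[.36,-.26,.05])
    print(k,r.x.round(4),r.fun.round(1))
print(env.get_obs()["tool_pos"], env.get_obs()["qpos"])
```

```text
{'scene': [(185.95344767238362, 161.58362491252623), (187.70353517675883, 169.2813156053184)], 'side': [(365.45362268113405, 153.48425472358292), (363.7035351767588, 163.9811056682995)]}
0 [ 0.3618 -0.2641  0.069 ] [-0.3 -0.7 -0.3  0.6]
1 [ 0.3616 -0.2612  0.0438] [ 0.1  0.2  0.1 -0.2]
[ 0.36445372 -0.26189971  0.05491264] [ 47.70973773   2.09394537 -15.60393347 120.19367847   0.69972079
  57.56750722 -58.15517864]
```

Two independent checks agree. Triangulation puts the tips at z≈0.07 with the TCP at 0.055, and the jaw width in the wrist view puts them about 19 mm *above* the reported TCP. So the fingers sit about 38 mm higher than the stated tool frame, and the close happened just above the arbor. I'll reopen and go lower in guarded steps.

```bash
python3 -m crank '[{"x":0,"y":0,"z":0,"turn":0},{"x":0,"y":0,"z":0,"turn":0},{"x":0,"y":0,"z":0,"turn":0},{"x":0,"y":0,"z":0.015,"turn":0},{"x":0,"y":0,"z":0.03,"turn":0},{"x":0,"y":0,"z":0.03,"turn":0}]' 0.05 30
python3 - <<'E'
from h import *
o=[]
for n in("scene","side"):
    im=imaging.read_camera(n)[:,:,::-1]; u,v=(int(t) for t in proj([.363,-.262,.04],imaging.get_calibration(n)))
    o.append(cv2.resize(im[v-40:v+40,u-45:u+45],(400,355),interpolation=3))
cv2.imwrite("pics/c3.png",np.hstack(o)); print(env.get_obs()["force"])
E
```

```text
time_s: 3.88
tool_pos: [0.3614, -0.2598, 0.0207]
tool_rot: [-179.8, 0.2, 0.1]
force: [-0.4, -0.1, -0.3]
grip_width: 0.0477
grasp_force: 0.0
[ 0.56676479 -0.00550365  0.02044428]
```

View pics/c3.png

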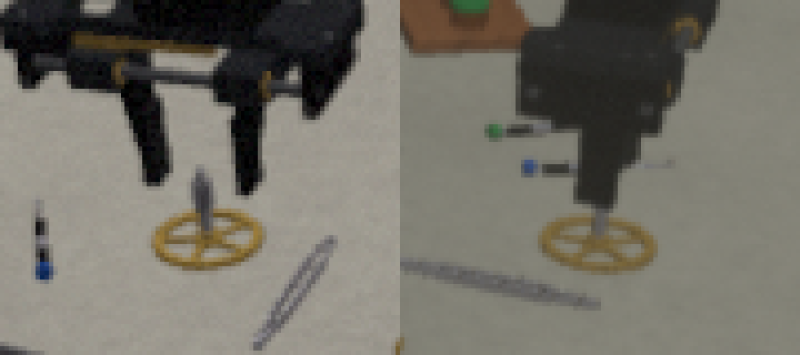

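The open fingers straddle the arbor, with tips at (155,182) and (245,190), level with the upper pinion. That confirms the offset. Going down 24 mm more and gripping.

```bash
python3 -m crank '[{"x":0,"y":0,"z":0.012,"turn":0},{"x":0,"y":0,"z":0.024,"turn":0},{"x":0,"y":0,"z":0.024,"turn":0}]' 0.05 30
python3 -m crank '[{"x":0,"y":0,"z":0,"turn":0},{"x":0,"y":0,"z":0,"turn":0},{"x":0,"y":0,"z":0,"turn":0},{"x":0,"y":0,"z":0,"turn":0},{"x":0,"y":0,"z":0,"turn":0},{"x":0,"y":0,"z":-0.005,"turn":0},{"x":0,"y":0,"z":-0.02,"turn":0}]' 0 30
```

```text
time_s: 4.35
tool_pos: [0.362, -0.2601, -0.0025]
tool_rot: [-179.9, 0.1, 0.1]
force: [0.7, -0.1, -0.8]
grip_width: 0.0499
grasp_force: 0.0
time_s: 5.22
tool_pos: [0.3623, -0.2603, 0.0188]
tool_rot: [-179.9, 0.1, 0.1]
force: [-0.3, 0.1, -0.8]
grip_width: 0.0106
grasp_force: 30.0
```

Gripped at 10.6 mm. Carrying it to tray 1, next to the movement.

```bash
python3 -m crank '[{"x":0,"y":0,"z":-0.03,"turn":0},{"x":0,"y":0,"z":-0.07,"turn":0},{"x":0.015,"y":-0.02,"z":-0.08,"turn":0},{"x":0.035,"y":-0.06,"z":-0.08,"turn":0},{"x":0.06,"y":-0.11,"z":-0.08,"turn":0},{"x":0.09,"y":-0.16,"z":-0.08,"turn":0},{"x":0.115,"y":-0.21,"z":-0.08,"turn":0},{"x":0.14,"y":-0.26,"z":-0.08,"turn":0},{"x":0.165,"y":-0.31,"z":-0.08,"turn":0},{"x":0.19,"y":-0.36,"z":-0.08,"turn":0},{"x":0.212,"y":-0.405,"z":-0.08,"turn":0},{"x":0.2255,"y":-0.431,"z":-0.08,"turn":0}]' 0 30
python3 -m crank '[{"x":0,"y":0,"z":0.01,"turn":0},{"x":0,"y":0,"z":0.05,"turn":0},{"x":0,"y":0,"z":0.08,"turn":0},{"x":0,"y":0,"z":0.08,"turn":0}]' 0 30
```

```text
time_s: 6.72
tool_pos: [0.5883, 0.1737, 0.0998]
tool_rot: [-179.9, -0.0, 0.2]
force: [-0.4, -1.1, -2.0]
grip_width: 0.0105
grasp_force: 30.0
time_s: 7.22
tool_pos: [0.5853, 0.1679, 0.0164]
tool_rot: [179.8, 0.3, 0.0]
force: [-0.2, -0.6, -1.1]
grip_width: 0.011
grasp_force: 30.0
```

```bash
cat > chk.py <<'E'
import sys
from h import *
x,y,z,s=map(float,sys.argv[1:5])
for n in("scene","side"):
    cal=imaging.get_calibration(n); im=imaging.read_camera(n); cv2.imwrite(f"pics/{n}_{sys.argv[5]}.png",im[:,:,::-1])
    u,v=map(int,proj([x,y,z],cal)); print(n,circ(masks(im)[0],(u-int(s),v-int(s*.65),u+int(s),v+int(s*.65)),cal,z))
E
python3 chk.py .589 .17 .022 26 t1
```

```text
scene (array([0.5885, 0.1662]), 0.0673)
side (array([0.5857, 0.1686]), 0.0678)
```

```bash
python3 -m crank '[{"x":0.002,"y":-0.003,"z":0.006,"turn":0},{"x":0.002,"y":-0.003,"z":0.011,"turn":0},{"x":0.002,"y":-0.003,"z":0.0145,"turn":0},{"x":0.002,"y":-0.003,"z":0.0155,"turn":0},{"x":0.002,"y":-0.003,"z":0.0155,"turn":0}]' 0 30
python3 -m crank '[{"x":0,"y":0,"z":0,"turn":0},{"x":0,"y":0,"z":0,"turn":0},{"x":0,"y":0,"z":0,"turn":0},{"x":0,"y":0,"z":-0.02,"turn":0},{"x":0,"y":0,"z":-0.06,"turn":0},{"x":0,"y":0,"z":-0.1,"turn":0}]' 0.05 30
```

```text
time_s: 7.95
tool_pos: [0.5898, 0.1736, 0.0039]
tool_rot: [180.0, -0.0, 0.1]
force: [-2.8, -0.6, 4.1]
grip_width: 0.0109
grasp_force: 30.0
time_s: 8.7
tool_pos: [0.5899, 0.1738, 0.1056]
tool_rot: [-180.0, -0.0, 0.1]
force: [0.1, -0.5, -0.2]
grip_width: 0.0494
grasp_force: 0.0
```

```bash
python3 chk.py .589 .17 .008 26 t1b
python3 -m crank '[{"x":-0.03,"y":0.016,"z":0,"turn":0},{"x":-0.08,"y":0.042,"z":0,"turn":0},{"x":-0.12,"y":0.062,"z":0,"turn":0},{"x":-0.15,"y":0.078,"z":0,"turn":0},{"x":-0.15,"y":0.078,"z":0,"turn":0},{"x":-0.15,"y":0.078,"z":0,"turn":0}]' 0.05 30
python3 look.py w2 .4405 .0948
```

```text
scene (array([0.5911, 0.1718]), 0.0665)
side (array([0.5881, 0.174 ]), 0.0672)
time_s: 9.55
tool_pos: [0.4409, 0.0957, 0.104]
tool_rot: [-180.0, -0.1, 0.1]
force: [0.1, -0.7, 0.0]
grip_width: 0.0499
grasp_force: 0.0
[0.44086237 0.09566286 0.10401758] [-1.79998103e+02 -1.22070894e-01  1.16468546e-01] (281, 206)
(array([0.4409, 0.0955]), 0.0547)
```

Great wheel is within 3 mm of tray 1's centre. The centre wheel measures 54.7 mm and sits under the jaws. Descending and gripping.

```bash
python3 -m crank '[{"x":0,"y":0,"z":0.03,"turn":0},{"x":0,"y":0,"z":0.07,"turn":0},{"x":0,"y":0,"z":0.095,"turn":0},{"x":0,"y":0,"z":0.1045,"turn":0},{"x":0,"y":0,"z":0.1045,"turn":0}]' 0.05 30
python3 -m crank '[{"x":0,"y":0,"z":0,"turn":0},{"x":0,"y":0,"z":0,"turn":0},{"x":0,"y":0,"z":0,"turn":0},{"x":0,"y":0,"z":0,"turn":0},{"x":0,"y":0,"z":0,"turn":0},{"x":0,"y":0,"z":-0.005,"turn":0},{"x":0,"y":0,"z":-0.02,"turn":0}]' 0 30
```

```text
time_s: 10.22
tool_pos: [0.4401, 0.0959, -0.0014]
tool_rot: [-179.9, 0.1, 0.1]
force: [0.7, 0.4, 0.6]
grip_width: 0.0499
grasp_force: 0.0
time_s: 11.1
tool_pos: [0.4389, 0.0952, 0.0188]
tool_rot: [-180.0, 0.1, 0.1]
force: [-0.0, 0.9, -1.0]
grip_width: 0.0109
grasp_force: 30.0
```

```bash
python3 -m crank '[{"x":0,"y":0,"z":-0.03,"turn":0},{"x":0.01,"y":0.002,"z":-0.06,"turn":0},{"x":0.045,"y":0.01,"z":-0.06,"turn":0},{"x":0.09,"y":0.019,"z":-0.06,"turn":0},{"x":0.13,"y":0.028,"z":-0.06,"turn":0},{"x":0.1455,"y":0.031,"z":-0.06,"turn":0},{"x":0.1455,"y":0.031,"z":-0.04,"turn":0},{"x":0.1455,"y":0.031,"z":-0.01,"turn":0},{"x":0.1455,"y":0.031,"z":0,"turn":0},{"x":0.1455,"y":0.031,"z":0,"turn":0}]' 0 30
python3 chk.py .587 .064 .022 23 t2
```

```text
time_s: 12.35
tool_pos: [0.5837, 0.0648, 0.0179]
tool_rot: [180.0, 0.1, 0.2]
force: [-0.3, 0.5, -1.5]
grip_width: 0.0108
grasp_force: 30.0
scene (array([0.5864, 0.0637]), 0.0552)
side (array([0.5844, 0.0618]), 0.0577)
```

```bash
python3 -m crank '[{"x":0.002,"y":0,"z":0.006,"turn":0},{"x":0.002,"y":0,"z":0.011,"turn":0},{"x":0.002,"y":0,"z":0.0145,"turn":0},{"x":0.002,"y":0,"z":0.0155,"turn":0},{"x":0.002,"y":0,"z":0.0155,"turn":0}]' 0 30
python3 -m crank '[{"x":0,"y":0,"z":0,"turn":0},{"x":0,"y":0,"z":0,"turn":0},{"x":0,"y":0,"z":0,"turn":0},{"x":0,"y":0,"z":-0.02,"turn":0},{"x":0,"y":0,"z":-0.06,"turn":0},{"x":0,"y":0,"z":-0.1,"turn":0}]' 0.05 30
python3 chk.py .587 .064 .008 23 t2b
```

```text
time_s: 13.08
tool_pos: [0.5873, 0.0644, 0.0039]
tool_rot: [180.0, 0.0, 0.1]
force: [-2.4, -1.1, 4.7]
grip_width: 0.0107
grasp_force: 30.0
time_s: 13.82
tool_pos: [0.5876, 0.0648, 0.1056]
tool_rot: [-180.0, -0.0, 0.1]
force: [-0.0, -1.1, 0.9]
grip_width: 0.0497
grasp_force: 0.0
scene (array([0.5892, 0.0624]), 0.0543)
side (array([0.5862, 0.0645]), 0.0555)
```

```bash
python3 -m crank '[{"x":-0.02,"y":-0.02,"z":0,"turn":0},{"x":-0.055,"y":-0.05,"z":0,"turn":0},{"x":-0.095,"y":-0.085,"z":0,"turn":0},{"x":-0.135,"y":-0.12,"z":0,"turn":0},{"x":-0.17,"y":-0.155,"z":0,"turn":0},{"x":-0.2,"y":-0.182,"z":0,"turn":0},{"x":-0.216,"y":-0.1965,"z":0,"turn":0},{"x":-0.216,"y":-0.1965,"z":0,"turn":0},{"x":-0.216,"y":-0.1965,"z":0,"turn":0}]' 0.05 30
python3 look.py w3 .3725 .2605
```

```text
time_s: 15.05
tool_pos: [0.3724, 0.2594, 0.1033]
tool_rot: [180.0, -0.0, -0.0]
force: [0.1, -0.1, -0.0]
grip_width: 0.0499
grasp_force: 0.0
[0.37244725 0.25939569 0.10331476] [ 1.79985158e+02 -2.83198792e-02 -2.38207699e-02] (279, 205)
(array([0.3727, 0.2609]), 0.0428)
```

View pics/w3.png

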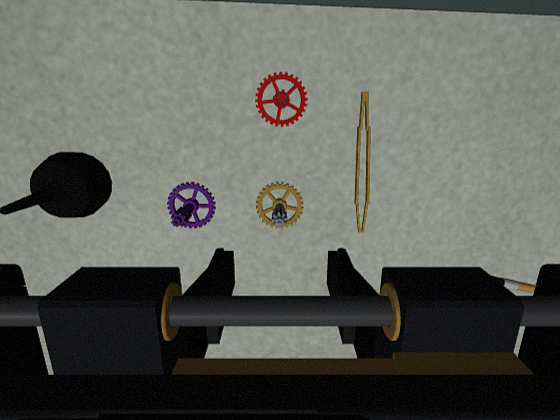

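The brass third wheel is at (279,205), 42.8 mm across and under the jaws. The purple wheel (191,205) and the red one (281,99) are clear of the fingers.

```bash
python3 -m crank '[{"x":0,"y":0,"z":0.03,"turn":0},{"x":0,"y":0,"z":0.07,"turn":0},{"x":0,"y":0,"z":0.095,"turn":0},{"x":0,"y":0,"z":0.1045,"turn":0},{"x":0,"y":0,"z":0.1045,"turn":0}]' 0.05 30
python3 -m crank '[{"x":0,"y":0,"z":0,"turn":0},{"x":0,"y":0,"z":0,"turn":0},{"x":0,"y":0,"z":0,"turn":0},{"x":0,"y":0,"z":0,"turn":0},{"x":0,"y":0,"z":0,"turn":0},{"x":0,"y":0,"z":-0.005,"turn":0},{"x":0,"y":0,"z":-0.02,"turn":0}]' 0 30
```

```text
time_s: 15.72
tool_pos: [0.3714, 0.2602, -0.0015]
tool_rot: [-180.0, 0.1, 0.0]
force: [0.5, 0.0, 0.6]
grip_width: 0.0499
grasp_force: 0.0
time_s: 16.6
tool_pos: [0.3703, 0.2604, 0.0188]
tool_rot: [180.0, 0.1, 0.1]
force: [0.6, -0.2, -0.9]
grip_width: 0.0104
grasp_force: 30.0
```

```bash
python3 -m crank '[{"x":0,"y":0,"z":-0.03,"turn":0},{"x":0,"y":0,"z":-0.07,"turn":0},{"x":0.02,"y":0.02,"z":-0.08,"turn":0},{"x":0.05,"y":0.06,"z":-0.08,"turn":0},{"x":0.08,"y":0.105,"z":-0.08,"turn":0},{"x":0.11,"y":0.15,"z":-0.08,"turn":0},{"x":0.14,"y":0.195,"z":-0.08,"turn":0},{"x":0.17,"y":0.24,"z":-0.08,"turn":0},{"x":0.198,"y":0.283,"z":-0.08,"turn":0},{"x":0.2115,"y":0.306,"z":-0.08,"turn":0},{"x":0.2115,"y":0.306,"z":-0.06,"turn":0},{"x":0.2115,"y":0.306,"z":-0.03,"turn":0}]' 0 30
python3 -m crank '[{"x":0,"y":0,"z":0.02,"turn":0},{"x":0,"y":0,"z":0.03,"turn":0},{"x":0,"y":0,"z":0.03,"turn":0}]' 0 30
python3 chk.py .584 -.0456 .022 19 t3
```

```text
time_s: 18.1
tool_pos: [0.583, -0.0428, 0.0486]
tool_rot: [-179.9, -0.1, 0.2]
force: [-0.2, 0.9, -1.8]
grip_width: 0.0106
grasp_force: 30.0
time_s: 18.48
tool_pos: [0.5825, -0.0442, 0.0183]
tool_rot: [-180.0, 0.1, 0.2]
force: [-0.1, -0.7, -1.0]
grip_width: 0.0109
grasp_force: 30.0
scene (array([ 0.5843, -0.0463]), 0.0431)
side (array([ 0.5839, -0.0463]), 0.0428)
```

Within 1 mm of tray 3's centre, so I'll set it down. Then I'll move to the escape wheel at (.447,-.106).

```bash
python3 -m crank '[{"x":0.001,"y":0,"z":0.006,"turn":0},{"x":0.001,"y":0,"z":0.011,"turn":0},{"x":0.001,"y":0,"z":0.0145,"turn":0},{"x":0.001,"y":0,"z":0.0155,"turn":0},{"x":0.001,"y":0,"z":0.0155,"turn":0}]' 0 30
python3 -m crank '[{"x":0,"y":0,"z":0,"turn":0},{"x":0,"y":0,"z":0,"turn":0},{"x":0,"y":0,"z":0,"turn":0},{"x":0,"y":0,"z":-0.02,"turn":0},{"x":0,"y":0,"z":-0.06,"turn":0},{"x":0,"y":0,"z":-0.1,"turn":0}]' 0.05 30
python3 chk.py .584 -.0456 .008 19 t3b
python3 -m crank '[{"x":-0.03,"y":0.013,"z":0,"turn":0},{"x":-0.075,"y":0.033,"z":0,"turn":0},{"x":-0.115,"y":0.05,"z":0,"turn":0},{"x":-0.138,"y":0.06,"z":0,"turn":0},{"x":-0.138,"y":0.06,"z":0,"turn":0},{"x":-0.138,"y":0.06,"z":0,"turn":0}]' 0.05 30
python3 look.py w4 .4468 -.1062
```

```text
time_s: 19.2
tool_pos: [0.584, -0.0451, 0.0039]
tool_rot: [180.0, 0.0, 0.1]
force: [-2.3, -0.5, 4.9]
grip_width: 0.0107
grasp_force: 30.0
time_s: 19.95
tool_pos: [0.5843, -0.0448, 0.1056]
tool_rot: [180.0, -0.1, 0.1]
force: [0.2, -0.5, 1.3]
grip_width: 0.0493
grasp_force: 0.0
scene (array([ 0.5859, -0.0466]), 0.0426)
side (array([ 0.5834, -0.0454]), 0.0422)
time_s: 20.8
tool_pos: [0.4474, -0.1048, 0.1039]
tool_rot: [180.0, -0.1, 0.1]
force: [0.8, 1.0, 0.4]
grip_width: 0.0501
grasp_force: 0.0
[ 0.44738209 -0.10478867  0.10391285] [ 1.79986795e+02 -1.00868777e-01  1.38231530e-01] (282, 206)
(array([ 0.4475, -0.1045]), 0.0302)
```

```bash
python3 -m crank '[{"x":0,"y":0,"z":0.03,"turn":0},{"x":0,"y":0,"z":0.07,"turn":0},{"x":0,"y":0,"z":0.095,"turn":0},{"x":0,"y":0,"z":0.1045,"turn":0},{"x":0,"y":0,"z":0.1045,"turn":0}]' 0.05 30
python3 -m crank '[{"x":0,"y":0,"z":0,"turn":0},{"x":0,"y":0,"z":0,"turn":0},{"x":0,"y":0,"z":0,"turn":0},{"x":0,"y":0,"z":0,"turn":0},{"x":0,"y":0,"z":0,"turn":0},{"x":0,"y":0,"z":-0.005,"turn":0},{"x":0,"y":0,"z":-0.02,"turn":0}]' 0 30
```

```text
time_s: 21.48
tool_pos: [0.4466, -0.1046, -0.0014]
tool_rot: [-179.9, 0.0, 0.2]
force: [1.1, -0.5, 0.5]
grip_width: 0.0502
grasp_force: 0.0
time_s: 22.35
tool_pos: [0.4455, -0.105, 0.0189]
tool_rot: [-180.0, 0.1, 0.1]
force: [-0.9, 0.1, -0.8]
grip_width: 0.0107
grasp_force: 30.0
```

```bash
python3 -m crank '[{"x":0,"y":0,"z":-0.03,"turn":0},{"x":0.01,"y":0.004,"z":-0.06,"turn":0},{"x":0.045,"y":0.018,"z":-0.06,"turn":0},{"x":0.085,"y":0.034,"z":-0.06,"turn":0},{"x":0.115,"y":0.046,"z":-0.06,"turn":0},{"x":0.1285,"y":0.051,"z":-0.06,"turn":0},{"x":0.1285,"y":0.051,"z":-0.04,"turn":0},{"x":0.1285,"y":0.051,"z":-0.01,"turn":0},{"x":0.1285,"y":0.051,"z":0,"turn":0},{"x":0.1285,"y":0.051,"z":0,"turn":0}]' 0 30
python3 chk.py .5756 -.1566 .022 15 t4
```

```text
time_s: 23.6
tool_pos: [0.5733, -0.1554, 0.0178]
tool_rot: [-180.0, 0.1, 0.1]
force: [-0.1, -0.7, -0.1]
grip_width: 0.0102
grasp_force: 30.0
scene (array([ 0.5757, -0.157 ]), 0.0275)
side (array([ 0.574 , -0.1581]), 0.0281)
```

```bash
python3 -m crank '[{"x":0.001,"y":0,"z":0.006,"turn":0},{"x":0.001,"y":0,"z":0.011,"turn":0},{"x":0.001,"y":0,"z":0.0145,"turn":0},{"x":0.001,"y":0,"z":0.0155,"turn":0},{"x":0.001,"y":0,"z":0.0155,"turn":0}]' 0 30
python3 -m crank '[{"x":0,"y":0,"z":0,"turn":0},{"x":0,"y":0,"z":0,"turn":0},{"x":0,"y":0,"z":0,"turn":0},{"x":0,"y":0,"z":-0.02,"turn":0},{"x":0,"y":0,"z":-0.06,"turn":0},{"x":0,"y":0,"z":-0.1,"turn":0},{"x":0,"y":0.03,"z":-0.15,"turn":0},{"x":0,"y":0.06,"z":-0.18,"turn":0},{"x":0,"y":0.06,"z":-0.18,"turn":0}]' 0.05 30
python3 chk.py .5756 -.1566 .008 15 t4b
python3 -c "
import cv2
a=cv2.imread('pics/scene_t4b.png')[130:290,110:445]
cv2.imwrite('pics/crop9.png',cv2.resize(a,(800,382),interpolation=3))"
```

```text
time_s: 24.32
tool_pos: [0.5759, -0.1559, 0.0038]
tool_rot: [180.0, 0.0, 0.1]
force: [-1.9, 1.3, 5.6]
grip_width: 0.0109
grasp_force: 30.0
time_s: 25.45
tool_pos: [0.5774, -0.2201, 0.1878]
tool_rot: [179.8, -0.4, -0.2]
force: [0.4, 0.1, -0.9]
grip_width: 0.0497
grasp_force: 0.0
scene (array([ 0.578, -0.158]), 0.0268)
side (array([ 0.574 , -0.1553]), 0.0258)
```

View pics/crop9.png

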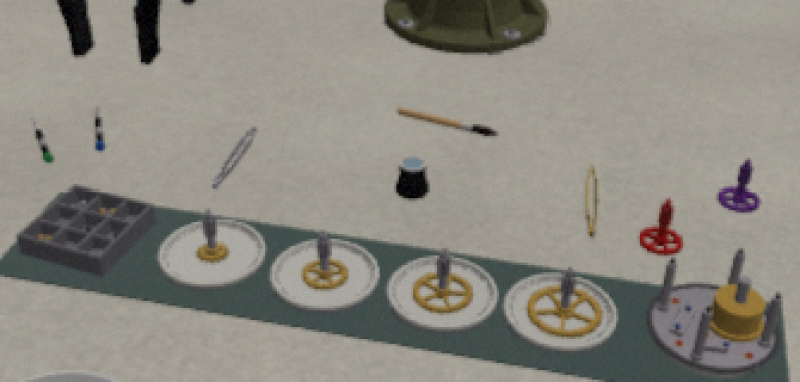

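All four wheels stand upright and centred in the trays, at crop (565,310), (442,292), (325,273) and (212,252), with sizes falling away from the movement. The loupe at (412,177) and the look-alikes haven't moved. Handing in.

```bash
python3 -c "
from cell import env
print(env.sign_off())"
```

```text
the job is handed in; nothing more can be done
None
```

The job is handed in: all four wheels are upright in the trays in size order from the movement frame, each within about 3 mm of its tray centre by my measurements, with the loupe and look-alikes untouched; the sign-off returned no verdict.

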